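Turn the dining-table sign from work to dinner

ROBOT

A 7-joint arm with a two-finger parallel gripper is mounted at the origin on the work surface. World frame = base frame: x ahead of the robot, y to its left, z up, the work surface at z = 0. Lengths are in m, angles in rad, forces in N, time in s.
With the tool pointing down it reaches from about 0.4 to 0.9 m from the base axis. Payload 5.5 kg.
Tool frame: the origin (TCP) lies between the finger pads; the fingertips stand 19 mm ahead of it and the grasp point (between the pads) is the TCP; z points along the fingers, y is the direction in which the jaws open and shut (so a half turn about z gives the same grasp; the last joint's range is limited). The gripper opens to 92 mm and grips with 3 to 60 N. Pads are 19 mm wide; open, the fingers measure 130 mm over their backs; the gripper's body (75 mm by 190 mm) begins 47 mm behind the grasp point.
Start: joints at [-1.025, 0.501, -0.427, 1.55, 0.221, 1.138, -0.21], TCP at [0.181, 0.624, 0.246] pointing down, gripper open.
Joint ranges: [-2.88, 2.88], [-0.31, 2.03], [-1.54, 1.56], [0.2, 2.42], [-1.41, 4.55], [0.19, 2.02], [-2.57, 2.57]. Speed limits (rad/s): [2.57, 2.57, 3.14, 3.14, 3.14, 3.14, 3.14].

INTERFACE

Orientations are given as a rotation vector (axis times angle).
In Python, from plant import bot gives the robot as it stands.
- The arm moves only by the tool servo_tool, never from a script. Its argument "increments" is a list of rows, each a list of 7 numbers: the turn, a rotation vector about the tool's x, y, z in rad, then the shift along the tool's x, y, z in cm, then the closure in counts, from 0 (fully open) to 255 (shut). In form: [[rx, ry, rz, x, y, z, jaw], ...]. A call has 1 to 20 rows; each row shifts and turns the commanded pose from where the row before left it, along the tool's axes as they then stand; what a row does not reach is not made up. A row lasts 1/8 s, in which the tool goes at most 62.5 mm and 10.7 degrees, less where a joint would pass 70% of its speed; a pose out of reach is approached as far as the arm can. A call with a gripper value outside its range is refused whole. The fingers move at their own pace and stop on an object; "squeeze" is the grip in N (left out, the last holds). Time passes only in rows, so rows that do not move let the fingers close. It gives the time, the measured TCP pose, the force and the opening at its end, in the units of the state.
- bot.state(): the state, without advancing time (a new reading comes with each control period).
- bot.read_camera(name): name is "side" or "top" or "wrist"; returns a dict with "image" (400x640x3 uint8, red, green, blue), "z_map" (400x640 float32, m along the optical axis (not along the pixel's ray), 0 where there is no reading), "camera_matrix" (3x3 intrinsics, pixels), "k1" (the pictures are not rectified: a ray, as slopes to the right and down, at radius r is drawn at 1 + k1 r^2 times it, then the intrinsics apply), "T" (4x4, takes a point from camera to world coordinates). Camera axes: x right, y up, looking along -z (the intrinsics and any distortion apply to the point x, -y, -z); pixel columns grow to the right and rows downward; lengths in m; the calibration is good to about 2 mm. A picture is of the moment at which its call begins.
- bot.sign_off(): hands the job in, once; it reports no verdict.
Trained networks look in the newest picture that a camera, given by its name, has taken for a name from the list of things; names that differ only in an ending like _2 or _b are one class to them, and where a whole thing is asked for, a point or a joint stands for the part that bears it (a point fixed in the world has none). Each returns a list of dicts, best first, with "conf" (0 to 1); they miss things now and then, are a little off and sometimes report something else, mostly with a low value. They report only what shows in the picture. A call takes as long as a camera call. They do not tell look-alikes from the thing itself.
- bot.regions_of(camera, label): "region" (400x640 bool, what is visible of it) and "bbox" ([left, top, width, height] in pixels, round what is visible of it).
- bot.mark_of(camera, label): "at" ([column, row] in pixels: a listed point, or the origin of a listed thing).
The state is a dict: "time": time; "joints": joint angles; "joint_vel": joint speeds; "tau": joint torques, N m; "ee_pos": TCP position; "tcp_rot": TCP orientation; "force": force on the tool from outside, world axes, zero at the start; "torque": the same for the moment, N m; "grip_width": opening from 0.0 (shut) to 1.0 (fully open).
Only numpy, scipy, OpenCV 4.12 (cv2) and the standard library are available. Lean on these libraries where they do the work, as an engineer would, in place of code of your own. Each camera call takes 0.05 s, during which the arm holds its last target. There are 200 camera calls.

TASK

Work at the dining table is over and supper is coming: turn the wide oblong wooden sign half a turn on its post, either way round, so that the face with the plate, fork and knife looks squarely out over the lipped edge of its stand, where the open book looks now. Leave the round wooden picture frame as it stands, and let go of the sign.

Things in the scene. Friction and masses are not known exactly. Their poses are not given: they have to be found in the camera images.
- sign_stand: Fixed wooden stand of the oblong sign. Origin: centre of its underside, on the sign's vertical turning axis. Base 90 mm along x, 130 along y, 16 thick; a lip 28 mm high on its +x edge, away from the robot. A post 16 mm thick carries the sign: an upright panel, square corners, 180 mm wide, 14 thick, from 60 to 170 mm above the table, centred on the axis; its emblems can be seen but not felt.
- sign (a joint): Turn of the oblong sign about its axis, rad, anticlockwise from above. 0: panel along the stand's y, open-book face to the stand's +x (over the lip); +3.14 or -3.14: plate, fork and knife face there. Starts within 0.3 of 0; turns either way (stops at +5 and -5); stays where left (light friction: about 1 N of push 60 mm from the axis).
- frame_stand: Stand of the look-alike to leave alone: a round revolving picture frame, an upright wooden disc 110 mm across, 14 mm thick, from 55 to 165 mm above the table, on the same kind of fixed lipped stand. Origin: centre of the stand's underside, on the frame's turning axis; axes as for the other stand.
- frame_rim (a point): A point on the rim of the round frame, at one end of its level diameter, 55 mm from its turning axis and 110 mm above the table. It shows how the frame is turned; it must stay where it is.
Things that resemble listed ones, but are neither listed nor needed, are in the scene too. What is shaped like the sign_stand but pink is not meant.

How it is judged:
By the outcome, as a careful person would: the job done as asked, in the order asked, and still so for the second after the job is handed in, with the robot touching nothing.
It also fails if it takes over 35 s, if anything falls off the work surface, if the arm or the gripper's body presses on something with over 40 N, if the wrist force passes 120 N, or if a joint passes its speed limit or range.

## Working session

There is one attempt and no reset: what is moved stays moved. The work goes in short steps, Python scripts to look and compute and a tool call to move; the robot and the scene stay as the last step left them, time stands still between calls to the robot, and variables do not carry over. Pictures are saved under pics/ and viewed, about 8 in all and at most 12, crops included, and the job is handed in when it is done.

Besides the shell and the picture viewer there is one more tool, called after "Request:" by a JSON object that holds its "api" and its "payload", one argument or row to a line. servo_tool: Moves the arm, as the interface text tells. Its arguments: {"type":"object","properties":{"increments":{"type":"array"},"squeeze":{"type":"number"}},"required":["increments"]}

```bash
mkdir -p pics; cat > h.py <<'E'
import numpy as np, cv2
from plant import bot
from scipy.spatial.transform import Rotation as R
def cloud(c):
    K=c["camera_matrix"];z=c["z_map"];h,w=z.shape
    u,v=np.meshgrid(np.arange(w),np.arange(h))
    dx=(u-K[0,2])/K[0,0];dy=(v-K[1,2])/K[1,1]
    x,y=dx.copy(),dy.copy()
    for _ in range(8):
        f=1+c["k1"]*(x*x+y*y);x=dx/f;y=dy/f
    P=np.stack([x*z,-y*z,-z],-1)@c["T"][:3,:3].T+c["T"][:3,3]
    P[z==0]=np.nan
    return P
def save(n,im): cv2.imwrite(n,cv2.cvtColor(im,cv2.COLOR_RGB2BGR))
E
python3 - <<'E'
from h import *
s=bot.state();print({k:np.round(v,3) for k,v in s.items()})
ims=[]
for n in("side","top"):
    c=bot.read_camera(n);P=cloud(c);ims.append(c["image"]);print(n,np.round(c["T"],2).tolist())
    for l in("sign_stand","sign","frame_stand","frame_rim"):
        for r in bot.regions_of(n,l)[:4]:
            q=P[r["region"]];q=q[~np.isnan(q[:,0])]
            print(n,l,round(r["conf"],2),r["bbox"],np.round(np.percentile(q,[5,50,95],axis=0),3).tolist() if len(q) else None)
        for r in bot.mark_of(n,l)[:3]:print("  mark",l,round(r["conf"],2),np.round(r["at"]))
    save(f"pics/{n}0.png",c["image"])
E
```

```text
{'time': np.float64(0.0), 'joints': array([-1.025,  0.502, -0.427,  1.551,  0.221,  1.138, -0.21 ]), 'joint_vel': array([-0.001, -0.002, -0.002, -0.   , -0.002, -0.001,  0.   ]), 'tau': array([-1.0000e-03, -5.6657e+01, -5.8170e+00, -2.7913e+01, -6.9000e-02,
        3.0000e-02,  0.0000e+00]), 'ee_pos': array([0.181, 0.624, 0.245]), 'tcp_rot': array([-4.43e-01, -3.11e+00,  3.00e-03]), 'force': array([-0.811, -0.31 , -0.515]), 'torque': array([-0.065, -0.019,  0.006]), 'grip_width': np.float64(0.999)}
side [[0.87, 0.35, -0.35, 0.11], [-0.49, 0.62, -0.61, -0.81], [-0.0, 0.7, 0.71, 0.82], [0.0, 0.0, 0.0, 1.0]]
side sign_stand 0.72 [284.2, 258.3, 64.4, 100.3] [[0.259, -0.556, 0.013], [0.292, -0.485, 0.09], [0.309, -0.404, 0.171]]
side sign_stand 0.72 [367.6, 316.0, 97.2, 84.0] [[0.361, -0.745, 0.013], [0.395, -0.677, 0.1], [0.429, -0.603, 0.17]]
side sign_stand 0.57 [301.7, 160.6, 56.3, 74.7] [[0.466, -0.263, 0.012], [0.499, -0.198, 0.092], [0.537, -0.12, 0.168]]
side sign_stand 0.56 [207.0, 101.3, 47.8, 68.8] [[0.321, 0.145, 0.011], [0.354, 0.21, 0.085], [0.388, 0.298, 0.17]]
  mark sign_stand 0.98 [317. 326.]
  mark sign_stand 0.85 [326. 215.]
  mark sign_stand 0.79 [402. 379.]
side sign 0.88 [289.1, 259.6, 57.0, 83.2] [[0.285, -0.56, 0.074], [0.296, -0.49, 0.143], [0.309, -0.396, 0.171]]
side sign 0.8 [302.2, 163.2, 52.0, 52.6] [[0.47, -0.266, 0.068], [0.502, -0.198, 0.127], [0.533, -0.117, 0.169]]
side sign 0.67 [369.2, 316.3, 96.9, 81.4] [[0.37, -0.747, 0.072], [0.399, -0.679, 0.139], [0.427, -0.601, 0.17]]Traceback (most recent call last):
  File "<stdin>", line 10, in <module>
ValueError: it knows: frame_rim, frame_stand, sign_stand
```

```bash
python3 - <<'E'
from h import *
for n in("side","top"):
    c=bot.read_camera(n);P=cloud(c);save(f"pics/{n}0.png",c["image"]);np.savez(f"{n}0.npz",**c)
    for l in("sign_stand","sign","frame_stand"):
        for r in bot.regions_of(n,l)[:5]:
            q=P[r["region"]];q=q[~np.isnan(q[:,0])]
            print(n,l,round(r["conf"],2),np.round(r["bbox"]),np.round(np.percentile(q,[5,50,95],axis=0),3).tolist() if len(q) else None)
    for l in("sign_stand","frame_stand","frame_rim"):
        for r in bot.mark_of(n,l)[:4]:
            u,v=np.round(r["at"]).astype(int);print("  mark",l,round(r["conf"],2),u,v,P[min(v,399),min(u,639)].round(3))
E
```

```text
side sign_stand 0.88 [368. 315.  99.  85.] [[0.36, -0.744, 0.013], [0.394, -0.676, 0.102], [0.427, -0.604, 0.17]]
side sign_stand 0.82 [301. 161.  57.  77.] [[0.466, -0.263, 0.011], [0.499, -0.199, 0.092], [0.536, -0.12, 0.168]]
side sign_stand 0.59 [284. 255.  61. 101.] [[0.259, -0.556, 0.011], [0.292, -0.484, 0.085], [0.311, -0.399, 0.17]]
side sign 0.96 [206. 104.  43.  50.] [[0.338, 0.144, 0.072], [0.357, 0.207, 0.131], [0.377, 0.303, 0.171]]
side sign 0.82 [289. 261.  54.  82.] [[0.285, -0.56, 0.073], [0.296, -0.49, 0.143], [0.31, -0.396, 0.171]]
side sign 0.63 [370. 318.  97.  80.] [[0.37, -0.748, 0.073], [0.398, -0.679, 0.138], [0.427, -0.6, 0.17]]
side sign 0.56 [300. 159.  57.  58.] [[0.469, -0.266, 0.066], [0.501, -0.196, 0.126], [0.533, -0.114, 0.169]]
side frame_stand 0.94 [280. 101.  28.  53.] [[0.523, 0.129, 0.007], [0.564, 0.174, 0.016], [0.61, 0.237, 0.153]]
  mark sign_stand 0.82 326 215 [ 0.492 -0.196  0.016]
  mark sign_stand 0.82 314 324 [ 0.294 -0.475  0.018]
  mark sign_stand 0.64 232 154 [0.352 0.212 0.017]
  mark sign_stand 0.63 402 378 [ 0.395 -0.673  0.017]

[... 766 characters left out ...]
4], [0.502, -0.186, 0.154], [0.536, -0.111, 0.174]]
top sign 0.67 [379. 239.  62.  12.] [[0.291, -0.546, 0.099], [0.303, -0.463, 0.168], [0.316, -0.386, 0.174]]
top sign 0.64 [438. 204.  56.  25.] [[0.375, -0.748, 0.015], [0.402, -0.655, 0.167], [0.437, -0.589, 0.175]]
top frame_stand 0.77 [192. 148.  47.  40.] [[0.529, 0.138, 0.009], [0.571, 0.187, 0.018], [0.626, 0.253, 0.162]]
  mark sign_stand 0.88 454 221 [ 0.381 -0.622  0.153]
  mark sign_stand 0.79 318 186 [ 0.493 -0.179  0.124]
  mark sign_stand 0.76 199 227 [0.358 0.234 0.028]
  mark sign_stand 0.58 401 247 [ 0.295 -0.45   0.141]
  mark frame_stand 0.57 214 166 [0.548 0.165 0.15 ]
  mark frame_rim 0.53 197 146 [ 0.661  0.269 -0.003]
```

View pics/side0.png

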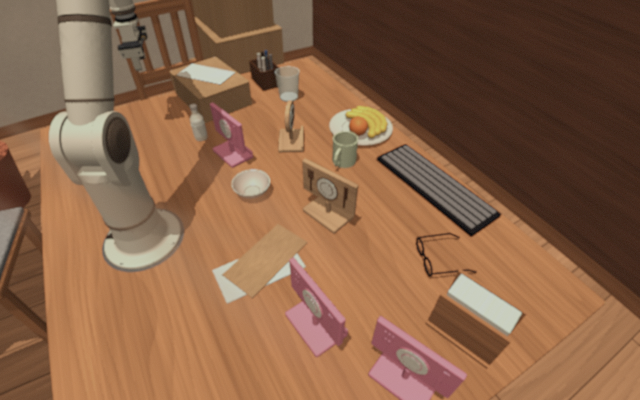

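View pics/top0.png

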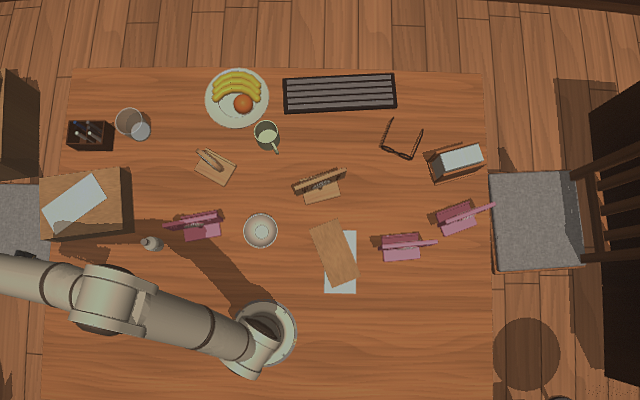

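The side view shows these candidates: a wooden oblong sign at (328,190), plate/fork/knife face towards the robot. There are three pink look-alikes at (228,125), (316,305) and (415,360), and the round frame at (290,125). In the top view the wooden sign is at (318,186), with the mug at (266,135) and the bowl at (260,230) nearby. I choose the wooden one at about (0.50,-0.19) and check it with a close crop.

```bash
python3 - <<'E'
from h import *
A=[];C=[]
for n,(a,b,c_,d) in(("side",(130,260,260,400)),("top",(110,240,230,390))):
    c=dict(np.load(f"{n}0.npz"));P=cloud(c);A.append(P.reshape(-1,3))
    C.append(cv2.resize(c["image"][a:b,c_:d],None,fx=2.7,fy=2.7,interpolation=cv2.INTER_CUBIC)[:350,:])
w=min(x.shape[1] for x in C);save("pics/crop.png",np.hstack([x[:,:378] for x in C]))
for nm,Q in zip(("side","top"),A):
    Q=Q[~np.isnan(Q[:,0])];Q=Q[np.hypot(Q[:,0]-.5,Q[:,1]+.19)<.13]
    for lo,hi,t in((.009,.021,"base"),(.022,.034,"lip"),(.08,.18,"panel"),(.164,.18,"ptop"),(.034,.055,"post")):
        q=Q[(Q[:,2]>lo)&(Q[:,2]<hi),:2]
        if len(q)<8: print(nm,t,len(q));continue
        r=cv2.minAreaRect((q*1000).astype(np.float32))
        d=np.linalg.eigh(np.cov(q.T))[1][:,1];ang=np.degrees(np.arctan2(-d[0]*np.sign(d[1]),abs(d[1])))
        print(nm,t,len(q),"ctr",q.mean(0).round(3),"rect",np.round(r[0]),np.round(r[1]),round(r[2],1),"pca yaw of y-axis",round(ang,1))
# everything in the neighbourhood
Q=np.vstack(A);Q=Q[~np.isnan(Q[:,0])]
q=Q[(Q[:,2]>.03)&(np.hypot(Q[:,0]-.5,Q[:,1]+.19)<.35)&(Q[:,0]>.25)&(np.hypot(Q[:,0]-.5,Q[:,1]+.19)>.11)]
b=np.unique(np.round(q[:,:2]/.04)*.04,axis=0).round(2)
print([(x,y,round(q[(abs(q[:,0]-x)<.02)&(abs(q[:,1]-y)<.02),2].max(initial=0),2)) for x,y in b])
E
```

```text
side base 824 ctr [ 0.497 -0.194] rect [ 460. -198.] [171. 132.] 16.0 pca yaw of y-axis 23.2
side lip 13 ctr [ 0.501 -0.19 ] rect [ 502. -191.] [ 5. 12.] 65.7 pca yaw of y-axis 64.8
side panel 1510 ctr [ 0.502 -0.194] rect [ 502. -187.] [ 22. 181.] 22.3 pca yaw of y-axis 23.1
side ptop 289 ctr [ 0.504 -0.189] rect [ 505. -186.] [ 17. 181.] 22.3 pca yaw of y-axis 22.7
side post 26 ctr [ 0.501 -0.19 ] rect [ 501. -190.] [ 4. 12.] 57.0 pca yaw of y-axis 56.0
top base 481 ctr [ 0.488 -0.193] rect [ 506. -191.] [234. 227.] 54.2 pca yaw of y-axis 12.2
top lip 93 ctr [ 0.526 -0.174] rect [ 509. -184.] [ 90. 128.] 15.5 pca yaw of y-axis -19.4
top panel 527 ctr [ 0.504 -0.185] rect [ 506. -185.] [ 20. 180.] 23.4 pca yaw of y-axis 22.7
top ptop 238 ctr [ 0.508 -0.184] rect [ 508. -185.] [ 15. 179.] 22.9 pca yaw of y-axis 22.7
top post 7
[(np.float64(0.28), np.float64(-0.48), np.float64(0.17)), (np.float64(0.28), np.float64(-0.44), np.float64(0.17)), (np.float64(0.28), np.float64(-0.4), np.float64(0.18)), (np.float64(0.28), np.float64(0.0), np.float64(0.05)), (np.float64(0.28), np.float64(0.04)
[... 2181 characters left out ...]
.04), np.float64(0.1)), (np.float64(0.76), np.float64(-0.44), np.float64(0.04)), (np.float64(0.8), np.float64(-0.24), np.float64(0.03)), (np.float64(0.8), np.float64(-0.2), np.float64(0.03)), (np.float64(0.8), np.float64(-0.16), np.float64(0.03)), (np.float64(0.8), np.float64(-0.12), np.float64(0.03)), (np.float64(0.8), np.float64(-0.08), np.float64(0.03)), (np.float64(0.84), np.float64(-0.32), np.float64(0.03)), (np.float64(0.84), np.float64(-0.28), np.float64(0.03)), (np.float64(0.84), np.float64(-0.24), np.float64(0.03)), (np.float64(0.84), np.float64(-0.2), np.float64(0.03)), (np.float64(0.84), np.float64(-0.16), np.float64(0.03)), (np.float64(0.84), np.float64(-0.08), np.float64(0.03))]
```

View pics/crop.png

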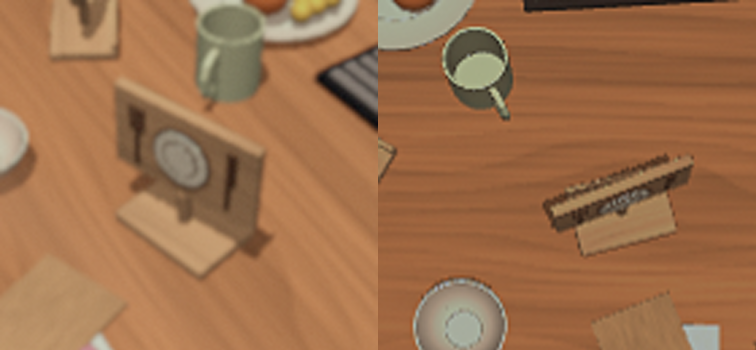

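The crop confirms it: wooden oblong panel, plate, fork and knife facing the robot, panel yaw about 22.8°, axis near (0.506,-0.187). I'll move above it with the jaws across the panel.

Request:
{"api": "servo_tool", "payload": {
  "increments": [
    [0,0,0.15,0,0,-2,0],
    [0,0,0.15,0,0,-2,0],
    [0,0,0.15,0,0,-2,0],
    [0,0,0.15,0,0,-2,0],
    [0,0,0.15,0,0,-2,0],
    [0,0,0.14,0,0,-1,0],
    [0,0,0,-4.3,1.1,0,0],
    [0,0,0,-4.3,1.1,0,0],
    [0,0,0,-4.3,1.1,0,0],
    [0,0,0,-4.3,1.1,0,0],
    [0,0,0,-4.3,1.1,0,0],
    [0,0,0,-4.3,1.1,0,0],
    [0,0,0,-4.3,1.1,0,0],
    [0,0,0,-4.3,1.1,0,0],
    [0,0,0,-4.3,1.1,0,0],
    [0,0,0,-4.3,1.1,0,0],
    [0,0,0,-4.3,1.1,0,0],
    [0,0,0,-4.3,1.1,0,0]
  ]
}}

```text
time: 3.15
ee_pos: [0.5037, 0.1986, 0.3559]
tcp_rot: [1.738, 2.617, 0.001]
force: [0.9, 0.8, 0.8]
grip_width: 0.997
```

Request:
{"api": "servo_tool", "payload": {
  "increments": [
    [0,0,0,-4.5,-1.8,0,0],
    [0,0,0,-4.5,-1.8,0,0],
    [0,0,0,-4.5,-1.8,0,0],
    [0,0,0,-4.5,-1.8,0,0],
    [0,0,0,-4.5,-1.8,0,0],
    [0,0,0,-4.5,-1.8,0,0],
    [0,0,0,-4.5,-1.8,0,0],
    [0,0,0,-4.5,-1.8,0,0],
    [0,0,0,0,0,0,0],
    [0,0,0,0,0,0,0]
  ]
}}

```text
time: 4.4
ee_pos: [0.5099, -0.1873, 0.3556]
tcp_rot: [-1.738, -2.617, -0.001]
force: [0.1, 0.6, -0.7]
grip_width: 1.002
```

```bash
cat > m.py <<'E'
from h import *
import sys
def pose():
    s=bot.state();M=R.from_rotvec(s["tcp_rot"]).as_matrix()
    print("t",s["time"].round(2),"tcp",s["ee_pos"].round(4),"j",s["joints"].round(2),"grip",round(float(s["grip_width"]),3),"F",s["force"].round(1),
     "tool-y yaw",np.degrees(np.arctan2(M[1,1],M[0,1])).round(2),"z",M[:,2].round(3));return s["ee_pos"],M
def stand(n,ctr=(.506,-.187)):
    c=bot.read_camera(n);P=cloud(c);save(f"pics/{n}_{sys.argv[1]}.png",c["image"]);np.savez(f"{n}_{sys.argv[1]}.npz",**c)
    Q=P.reshape(-1,3);Q=Q[~np.isnan(Q[:,0])];Q=Q[np.hypot(Q[:,0]-ctr[0],Q[:,1]-ctr[1])<.12]
    for lo,hi,t in((.011,.02,"base"),(.0245,.034,"lip"),(.011,.034,"base+lip"),(.164,.18,"ptop")):
        q=Q[(Q[:,2]>lo)&(Q[:,2]<hi),:2]
        if len(q)<8: print(n,t,len(q));continue
        r=cv2.minAreaRect((q*1000).astype(np.float32))
        d=np.linalg.eigh(np.cov(q.T))[1][:,1];d=d*np.sign(d[1])
        print(n,t,len(q),"rect",np.round(r[0],1),np.round(r[1],1),round(r[2],1),"pca y-yaw",round(np.degrees(np.arctan2(-d[0],d[1])),1))
    return c,P
E
python3 - a <<'E'
from m import *
pose();stand("wrist")
E
```

```text
Traceback (most recent call last):
  File "m.py", line 5, in pose
    print("t",s["time"].round(2),"tcp",s["ee_pos"].round(4),"j",s["joints"].round(2),"grip",round(float(s["grip_width"]),3),"F",s["force"].round(1),
              ^^^^^^^^^^^^^^^
AttributeError: 'float' object has no attribute 'round'
```

```bash
sed -i 's/s\["time"\].round(2)/round(float(s["time"]),2)/' m.py
python3 - a <<'E'
from m import *
pose();stand("wrist")
E
```

```text
t 4.4 tcp [ 0.5099 -0.1873  0.3556] j [ 0.01  0.19  0.34  1.7  -0.07  1.26  0.76] grip 1.002 F [ 0.1  0.6 -0.7] tool-y yaw 22.82 z [-0.     0.001 -1.   ]
wrist base 3596 rect [ 501.4 -186.1] [ 82.5 130.3] 16.0 pca y-yaw 7.9
wrist lip 569 rect [ 544.6 -173.3] [  8.2 129.5] 15.9 pca y-yaw 15.9
wrist base+lip 4197 rect [ 505.2 -185. ] [ 90.3 130.3] 16.0 pca y-yaw 8.0
wrist ptop 2610 rect [ 504.7 -182.3] [ 13.6 173.7] 22.5 pca y-yaw 22.5
```

View pics/wrist_a.png

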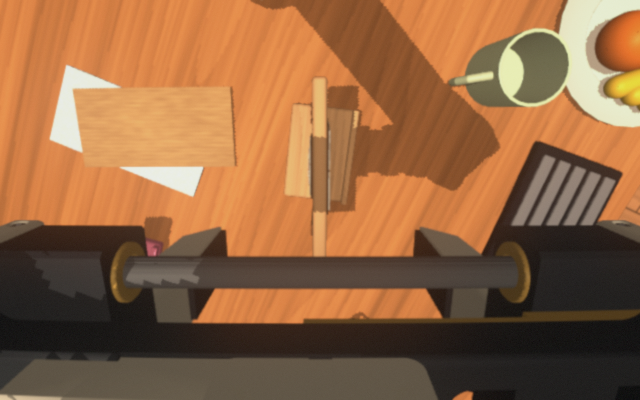

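The wrist view shows the stand at (322,150) with its lip on the +x side (right) and the sign edge-on at column 320. That gives axis (0.505,-0.185), stand yaw 16.0° and sign 22.5°. For joint 7 margin I'll first flip the wrist 180° in free space. Then I'll grip and turn the sign back anticlockwise by 173.5°.

Request:
{"api": "servo_tool", "payload": {
  "increments": [
    [0,0,0.175,0,0,0,0],
    [0,0,0.175,0,0,0,0],
    [0,0,0.175,0,0,0,0],
    [0,0,0.175,0,0,0,0],
    [0,0,0.175,0,0,0,0],
    [0,0,0.175,0,0,0,0],
    [0,0,0.175,0,0,0,0],
    [0,0,0.175,0,0,0,0],
    [0,0,0.175,0,0,0,0],
    [0,0,0.175,0,0,0,0],
    [0,0,0.175,0,0,0,0],
    [0,0,0.175,0,0,0,0],
    [0,0,0.175,0,0,0,0],
    [0,0,0.175,0,0,0,0],
    [0,0,0.175,0,0,0,0],
    [0,0,0.175,0,0,0,0],
    [0,0,0.175,0,0,0,0],
    [0,0,0.172,0,0,0,0],
    [0,0,0,0,0,0,0],
    [0,0,0,0,0,0,0]
  ]
}}

```text
time: 6.95
ee_pos: [0.5101, -0.1869, 0.3557]
tcp_rot: [-2.616, 1.738, 0.0]
force: [0.0, 0.4, 0.2]
grip_width: 0.997
```

```bash
python3 - b <<'E'
from m import *
p,M=pose();stand("wrist")
print("to axis, tool cm",(M.T@(np.array([.5052,-.185,.155])-p)*100).round(2))
E
```

```text
t 6.95 tcp [ 0.5101 -0.1869  0.3557] j [-0.31  0.22  0.73  1.71 -0.15  1.27 -2.29] grip 0.997 F [0.  0.4 0.2] tool-y yaw -157.21 z [ 0.     0.001 -1.   ]
wrist base 3547 rect [ 502.5 -185.5] [ 82.9 130.3] 16.6 pca y-yaw 9.6
wrist lip 568 rect [ 545.6 -172.9] [  8.  129.6] 16.1 pca y-yaw 16.1
wrist base+lip 4133 rect [ 506.1 -184.1] [ 90.  130.2] 16.1 pca y-yaw 7.8
wrist ptop 2450 rect [ 508.6 -190.5] [ 13.3 166.4] 22.5 pca y-yaw 22.6
to axis, tool cm [-0.35  0.38 20.07]
```

Request:
{"api": "servo_tool", "payload": {
  "increments": [
    [0,0,0,-0.35,0.38,4,0],
    [0,0,0,0,0,4,0],
    [0,0,0,0,0,4,0],
    [0,0,0,0,0,4,0],
    [0,0,0,0,0,2,0],
    [0,0,0,0,0,2,0],
    [0,0,0,0,0,0,150],
    [0,0,0,0,0,0,255],
    [0,0,0,0,0,0,255],
    [0,0,0,0,0,0,255],
    [0,0,0,0,0,0,255],
    [0,0,0,0,0,0,255],
    [0,0,0,0,0,0,255]
  ],
  "squeeze": 15
}}

```text
time: 8.62
ee_pos: [0.505, -0.1862, 0.1557]
tcp_rot: [-2.612, 1.745, 0.0]
force: [0.3, -0.1, 0.4]
grip_width: 0.287
```

```bash
python3 -c "
from m import *
pose()"
```

```text
t 8.62 tcp [ 0.505  -0.1862  0.1557] j [-0.21  0.45  0.64  1.94 -0.34  0.86 -2.14] grip 0.287 F [ 0.3 -0.1  0.4] tool-y yaw -157.5 z [ 0.  0. -1.]
```

Request:
{"api": "servo_tool", "payload": {
  "increments": [
    [0,0,0,0,0,0,255],
    [0,0,0,0,0,0,255],
    [0,0,0,0,0,0,255],
    [0,0,0,0,0,0,255]
  ]
}}

```text
time: 9.12
ee_pos: [0.5081, -0.1849, 0.1559]
tcp_rot: [-2.612, 1.741, -0.007]
force: [8.9, 2.4, -5.1]
grip_width: 0.15
```

Request:
{"api": "servo_tool", "payload": {
  "increments": [
    [0,0,0,0,-0.3,0,255],
    [0,0,-0.1,0,0,0,255],
    [0,0,-0.17,0,0,0,255],
    [0,0,-0.17,0,0,0,255],
    [0,0,-0.17,0,0,0,255],
    [0,0,-0.17,0,0,0,255],
    [0,0,0,0,0,0,255]
  ]
}}

```text
time: 10.0
ee_pos: [0.5089, -0.1842, 0.1559]
tcp_rot: [-3.079, 0.62, -0.003]
force: [3.8, 2.8, -1.4]
grip_width: 0.154
```

```bash
python3 -c "
from m import *
pose()"
```

```text
t 10.0 tcp [ 0.5089 -0.1842  0.1559] j [-0.07  0.41  0.45  1.93 -0.24  0.85 -1.46] grip 0.154 F [ 3.8  2.8 -1.4] tool-y yaw -112.77 z [ 0.002  0.001 -1.   ]
```

Request:
{"api": "servo_tool", "payload": {
  "increments": [
    [0,0,-0.17,0,0,0,255],
    [0,0,-0.17,0,0,0,255],
    [0,0,-0.17,0,0,0,255],
    [0,0,-0.17,0,0,0,255],
    [0,0,-0.17,0,0,0,255],
    [0,0,-0.17,0,0,0,255],
    [0,0,-0.17,0,0,0,255],
    [0,0,-0.17,0,0,0,255],
    [0,0,-0.17,0,0,0,255],
    [0,0,-0.17,0,0,0,255],
    [0,0,-0.17,0,0,0,255],
    [0,0,-0.17,0,0,0,255],
    [0,0,-0.17,0,0,0,255],
    [0,0,-0.038,0,0,0,255],
    [0,0,0,0,0,0,255],
    [0,0,0,0,0,0,255]
  ]
}}

```text
time: 12.0
ee_pos: [0.5073, -0.1823, 0.1559]
tcp_rot: [-1.89, -2.505, -0.002]
force: [-1.0, 7.5, 6.2]
grip_width: 0.154
```

```bash
python3 -c "
from m import *
pose()"
```

```text
t 12.0 tcp [ 0.5073 -0.1823  0.1559] j [ 0.33  0.38 -0.04  1.92  0.01  0.84  0.56] grip 0.154 F [-1.   7.5  6.2] tool-y yaw 15.94 z [-0.002  0.003 -1.   ]
```

Request:
{"api": "servo_tool", "payload": {
  "increments": [
    [0,0,0,0,0,0,200],
    [0,0,0,0,0,0,150],
    [0,0,0,0,0,0,100],
    [0,0,0,0,0,0,0],
    [0,0,0,0,0,0,0],
    [0,0,0,0,0,0,0],
    [0,0,0,0,0,0,0],
    [0,0,0,0,0,0,0],
    [0,0,0,0,0,-2,0],
    [0,0,0,0,0,-4,0],
    [0,0,0,0,0,-4,0],
    [0,0,0,0,0,-4,0],
    [0,0,0,0,0,-4,0],
    [0,0,0,0,0,-2,0],
    [0,0,0,0,0,0,0],
    [0,0,0,0,0,0,0]
  ]
}}

```text
time: 14.0
ee_pos: [0.5072, -0.1849, 0.3545]
tcp_rot: [-1.89, -2.507, 0.001]
force: [-0.3, 0.1, -0.4]
grip_width: 1.005
```

```bash
python3 - c <<'E'
from m import *
pose();stand("wrist");stand("side")[0]
a=np.load("wrist_c.npz")["image"];b=np.load("side_c.npz")["image"][80:260,230:410]
save("pics/c.png",np.hstack([cv2.resize(a,(448,280)),cv2.resize(b,(280,280),interpolation=cv2.INTER_CUBIC)]))
E
```

```text
t 14.0 tcp [ 0.5072 -0.1849  0.3545] j [ 0.33  0.18 -0.03  1.7   0.01  1.26  0.57] grip 1.005 F [-0.3  0.1 -0.4] tool-y yaw 15.99 z [-0.002  0.001 -1.   ]
wrist base 3601 rect [ 501.5 -186.2] [ 82.4 129. ] 16.0 pca y-yaw 14.8
wrist lip 561 rect [ 544.5 -173.4] [  8.1 128.2] 15.9 pca y-yaw 15.9
wrist base+lip 4193 rect [ 505.3 -185.1] [ 90.3 129.1] 16.0 pca y-yaw 15.4
wrist ptop 2557 rect [ 504.4 -180.4] [ 13.9 171.1] 16.1 pca y-yaw 15.8
side base 757 rect [ 500.3 -187.1] [ 84.2 132.3] 18.2 pca y-yaw 18.7
side lip 12 rect [ 529.  -212.1] [ 5.2 82.3] 53.3 pca y-yaw 54.0
side base+lip 775 rect [ 502.  -187.4] [ 87.2 134. ] 18.2 pca y-yaw 19.4
side ptop 270 rect [ 504.4 -184.9] [ 15.8 179.5] 16.2 pca y-yaw 16.1
```

View pics/c.png

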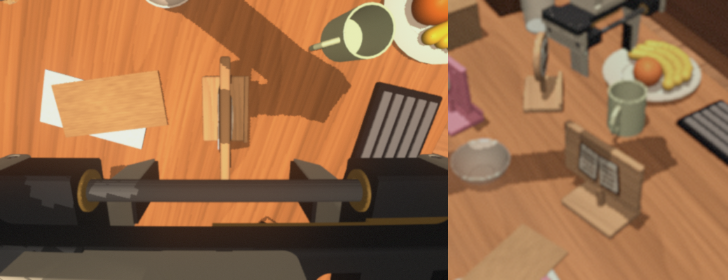

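The crop shows the open book facing the robot at (600,170), so the plate, fork and knife now face the lip. The panel is parallel to the stand (16.0° against 16.0°), and the frame at (541,75) stands as before. I'm handing in.

```bash
python3 -c "
from plant import bot
print(bot.sign_off())"
```

```text
the job is handed in; nothing more can be done
None
```

I turned the wooden sign half a turn, so the plate, fork and knife should now look out over the lipped edge. I gripped it by the top edge over its axis, turned it about 173.5° anticlockwise from above, let go, backed off 20 cm and handed the job in at 14 s.

- **Alignment:** The wrist camera's last check put the panel at 15.8–16.1° and the stand at 16.0°, so they agree to within about 0.3°.
- **Stand angle from the side camera:** It read 18–19° because the panel partly hides the base from there. I relied on the wrist camera; both views agreed on the panel at about 16°.
- **Faces:** The side view shows the open book facing the robot. I did not see the plate, fork and knife face directly after the turn.
- **Frame:** The round frame looks unmoved in the side view and the arm never touched it. I did not re-measure it.
- **Forces:** The readings I took stayed at about 10 N. The highest came as the jaws closed on the panel a few mm off-centre, and I corrected that before turning.

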